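Open the clamshell jig and weight the board

TASK

Press the release button on the front of the clamshell jig so that its lid springs fully open, then lay the knobbed metal pressure disc flat on the round circuit board inside, centred on it. Leave the board in its nest and do not shift the bottle or the two loudspeakers.

Things in the scene. Friction and masses are not known exactly. Their poses are not given: they have to be found in the camera images.
- button_top (a point): Centre of the top face of the release button: a plain steel round button, 29 mm across, standing 18 mm above the jig's front ledge (11 mm above its black collar), nearest the robot. Pressed straight down; about 1.5 N to start, about 4.5 N fully down.
- jig_release (a joint): Travel of the release button in m: 0 is up, 0.007 fully pressed; it springs back. The latch lets go of the lid at about 0.005.
- nest (a point): The fixed clamshell jig: a grey box 228 mm long (x), 170 mm wide (y), with a lid of aluminium frame and clear window. This point is the centre of the round black nest plate in its well, on the plate's top, 36 mm above the bench. Axes: z up, +x from the button towards the hinge; the button is 115 mm along -x from here. Well inside: 134 mm (x) by 132 mm (y), walls up to 55 mm above the bench; lid top, shut, 64 mm above the bench.
- jig_lid (a joint): Lid angle in rad: 0 shut (latched), 1.85 open at its stop, leaning back, about 0.21 m high. Hinge line parallel to the jig's y, 81 mm along +x from the nest point and 60 mm above the bench; the lid reaches 150 mm from it. When unlatched, a spring swings it open in 1 to 1.5 s and holds it there; keep the tool clear of its swing (its front edge is 45 mm, and the small steel latch hook that holds it 30 mm, behind the button's centre).
- board_centre (a point): Centre of the round dark circuit board, 75 mm across and 5 mm thick with its components, lying loose on the nest plate between four small pins, under the lid. Its bare top face is about 1 mm above this point.
- knob_centre (a point): Point on the axis of the loose steel pressure disc, 24 mm above its underside, at mid-knob: a flat disc 60 mm across, 10 mm thick, with a round grip knob 24 mm across on top whose full width runs from 17 to 34 mm above the underside. 0.12 to 0.2 kg. Its z axis points up out of the knob. It stands on the bench left or right of the jig.
- bottle: White solvent bottle with blue and white cap, 62 mm across, 128 mm tall; origin at the centre of its underside. Bystander, on the other side of the jig from the disc.
- speaker_a: Loudspeaker driver lying face down, black with a metal top, 78 x 78 x 45 mm, origin under its centre. Bystander, left rear.
- speaker_b: Another such loudspeaker driver, 78 x 78 x 45 mm, origin under its centre. Bystander, right rear.
Not all that is in view belongs to the job. What is shaped like the part that bears knob_centre but purple is not meant.

How it is judged (in metres and radians):
On the way, in this order (a step that is already met when the one before it is completed fails the run):
1. the release button is pressed down, at least 3 mm (value of joint jig_release above 0.003 m).
2. the lid has sprung open to its stop (value of joint jig_lid above 1.7 rad), for 0.2 s.
At the end, for the whole second after the job is handed in: The lid stands open (over 1.7 rad); the pressure disc lies flat and at rest on the board, upright with knob up (tilt under 0.08 rad), its centre within 10 mm of the board's; the board lies flat in its nest, within 6 mm of the nest's centre (value of joint jig_lid above 1.7 rad and horizontal distance between knob_centre and board_centre below 0.01 m and z of knob_centre in the frame of nest between 0.023 and 0.031 m and angle between each of knob_centre, board_centre's own z axis and vertical below 0.08 rad and linear speed of disc below 0.02 m/s and horizontal distance between board_centre and nest below 0.006 m); the robot touches nothing.
It fails at once if the bottle is shifted by more than 25 mm or tipped (distance of bottle from where it was at the start of the episode above 0.025 m or angle between bottle's own z axis and vertical above 0.4 rad).
It fails at once if a loudspeaker is shifted by more than 25 mm (distance of any of speaker_a, speaker_b from where it was at the start of the episode above 0.025 m).
It also fails if it takes over 51 s, if anything falls off the work surface, if the arm or the gripper's body presses on something with over 40 N, if the wrist force passes 120 N, or if a joint passes its speed limit or range.

ROBOT

A 6-joint arm with a two-finger parallel gripper is mounted at the origin on a cart in front of the work surface, level with it; the furniture and walls round the work are solid. World frame = base frame: x ahead of the robot, y to its left, z up, the work surface at z = 0. Lengths are in m, angles in degrees, forces in N, time in s.
With the tool pointing down it reaches from about 0.275 to 0.825 m from the base axis. Payload 4.9 kg.
Tool frame: the origin (TCP) lies at the very end of the fingers, on their centre line; the grasp point (between the pads) lies arm.tcp_to_grasp behind it (arm.tcp_to_grasp is the distance from the TCP to the grasp point, in m); z points along the fingers, y is the line along which they close (so a half turn about z gives the same grasp; the last joint's range is limited). The gripper opens to 85 mm and grips with 20 to 120 N. Pads are 22 mm wide; open, the fingers measure 114 mm over their backs; the gripper's body (76 mm by 85 mm) begins 54 mm behind the grasp point. The pads swing forward as they close: fully open they stand 13 mm farther back than shut.
Start: joints at [-72.376, 18.69, -11.035, 60.275, 0, 82.311], TCP at [0.235, -0.497, 0.231] pointing down, gripper open.
Joint ranges: [-152.03, 152.03], [-55.5, 102.48], [-74.3, 77.21], [-110.64, 120.58], [-84.22, 78.4], [-180, 180]. Speed limits (degrees/s): [147.25, 147.25, 180, 180, 180, 180].

INTERFACE

Orientations are given as a 3x3 rotation matrix whose columns are the frame's x, y, z axes.
In Python, from cell import arm, viewer, nets gives the robot as it stands. The module is installed in compiled form; this text tells all that it offers.
- The arm moves only by the tool arm_command, never from a script. Its argument "deltas" is text: rows parted by semicolons, each of 7 numbers parted by spaces: the shift along the tool's x, y, z in mm, then the turn, a rotation vector about the tool's x, y, z in units of 6 degrees (1.0 is 6 degrees), then the closure, from 0 (fully open) to 1 (shut). A call has 1 to 12 rows; each row is the pose to reach, as a shift and turn from the pose commanded when the call began, along the tool's axes at that moment; what a row does not reach only later rows make up. A row lasts 1/12 s, in which the tool goes at most 41.7 mm and 7.16 degrees, less where a joint would pass 70% of its speed; a pose out of reach is approached as far as the arm can. A call with a gripper value outside its range is refused whole. The fingers move at their own pace and stop on an object; "grip_force" is the grip in N (left out, the last holds). Time passes only in rows, so rows that repeat a pose let the fingers close. It gives the time, the measured TCP pose, the force, the opening and the grip force at its end, in the units of the state.
- arm.read_state(): the state, without advancing time (a new reading comes with each control period).
- viewer.snapshot(name): name is "side" or "top" or "wrist"; returns the picture (420x560x3 uint8, red, green, blue); there is no depth.
- viewer.calibration(name): a dict with "K" (3x3 intrinsics, pixels), "distortion" ([k1, k2, p1, p2, k3] as OpenCV has them; the pictures are not rectified), "pose" (4x4, takes a point from camera to world coordinates). Camera axes: x right, y up, looking along -z (the intrinsics and any distortion apply to the point x, -y, -z); pixel columns grow to the right and rows downward; lengths in m; the calibration is good to about 2 mm. A picture is of the moment at which its call begins: read the wrist's pose just before it. calibration takes no time and is no camera call; for the wrist camera it gives the pose at the moment of the call.
- arm.close_job(): hands the job in; it is judged then, once.
Trained networks look in the newest picture that a camera, given by its name, has taken for a name from the list of things; names that differ only in an ending like _2 or _b are one class to them, and where a whole thing is asked for, a point or a joint stands for the part that bears it (a point fixed in the world has none). Each returns a list of dicts, best first, with "confidence" (0 to 1); they miss things now and then, are a little off and sometimes report something else, mostly with a low value. They report only what shows in the picture. A call takes as long as a camera call. They do not tell look-alikes from the thing itself.
- nets.recognise(camera, name): "centre" ([column, row] in pixels, amid what is visible of it).
The state is a dict: "t": time; "joint_positions": joint angles; "dq": joint speeds; "joint_efforts": joint torques, N m; "eef_pos": TCP position; "tcp_rot": TCP orientation; "force": force on the tool from outside, world axes, zero at the start; "torque": the same for the moment, N m; "finger_gap": finger opening in m; "grasp_force": force on a finger pad.
Only numpy, scipy, OpenCV 4.12 (cv2) and the standard library are available. Lean on these libraries where they do the work, as an engineer would, in place of code of your own. Each camera call takes 0.05 s, during which the arm holds its last target. There are 200 camera calls.

## Working session

There is one attempt and no reset: what is moved stays moved. The work goes in short steps, Python scripts to look and compute and a tool call to move; the robot and the scene stay as the last step left them, time stands still between calls to the robot, and variables do not carry over. Pictures are saved under pics/ and viewed, at most 10 in all, crops included, and the job is handed in when it is done.

Besides the shell and the picture viewer there is one more tool, called after ">>>" by a JSON object that holds its "fn" and its "kwargs", one argument or row to a line. arm_command: Moves the arm, as the interface text tells. Its arguments: {"type":"object","properties":{"deltas":{"type":"string"},"grip_force":{"type":"number"}},"required":["deltas"]}

```bash
mkdir -p pics; cat > h.py <<'E'
import numpy as np, cv2
from cell import arm, viewer, nets
def ray(cam,px,cal=None):
    c=cal or viewer.calibration(cam); K=np.array(c["K"],float);P=np.array(c["pose"],float)
    u=cv2.undistortPoints(np.array([[px]],float),K,np.array(c["distortion"],float))[0,0]
    d=P[:3,:3]@np.array([u[0],-u[1],-1.]); return P[:3,3],d
def atz(cam,px,z,cal=None):
    o,d=ray(cam,px,cal); return o+d*(z-o[2])/d[2]
def snap(cam,fn=None):
    im=viewer.snapshot(cam)
    if fn: cv2.imwrite("pics/"+fn,im[:,:,::-1])
    return im
E
python3 - <<'E'
from h import *
np.set_printoptions(precision=4,suppress=True)
print(arm.tcp_to_grasp); s=arm.read_state(); print(s)
a=snap("top"); b=snap("side")
cv2.imwrite("pics/a.png",cv2.resize(np.vstack([a,b]),(0,0),fx=.7,fy=.7)[:,:,::-1])
cv2.imwrite("pics/top.png",a[:,:,::-1])
Z=dict(button_top=.073,nest=.036,board_centre=.04,knob_centre=.024,bottle=.128,speaker_a=.045,jig_lid=.064)
for cam in("top","side"):
  print(cam, np.array(viewer.calibration(cam)["pose"])[:3,3])
  for n in Z:
    for r in nets.recognise(cam,n)[:4]: print(n,np.round(r["centre"],1),round(r["confidence"],2),atz(cam,r["centre"],Z[n]))
E
```

```text
0.0187
{'t': 0.0, 'joint_positions': array([-72.3748,  18.7319, -11.0923,  60.2748,  -0.0015,  82.3108]), 'dq': array([-0.0285, -0.0023,  0.0825, -0.0029,  0.0267, -0.0792]), 'joint_efforts': array([  0.0013, -44.3392,  26.2445,   0.0153,   0.0001,   0.    ]), 'eef_pos': array([ 0.235 , -0.4966,  0.2305]), 'tcp_rot': array([[ 0.904 ,  0.4276, -0.0005],
       [ 0.4276, -0.904 ,  0.0016],
       [ 0.0002, -0.0017, -1.    ]]), 'force': array([-0.0307, -0.4781,  0.1721]), 'torque': array([0.0025, 0.0233, 0.0136]), 'grasp_force': 0.0, 'finger_gap': 0.08539062676048444}
top [ 0.4952 -0.081   1.5151]
nest [273.6 210. ] 0.63 [ 0.6044 -0.0656  0.036 ]
knob_centre [402.5 240.8] 0.87 [ 0.51  -0.473  0.024]
knob_centre [369.9 252.4] 0.69 [ 0.473  -0.3697  0.024 ]
knob_centre [273.6 212.2] 0.25 [ 0.5983 -0.0655  0.024 ]
bottle [150.5 232.8] 0.9 [0.528  0.2979 0.128 ]
speaker_a [358.5 190. ] 0.72 [ 0.668  -0.3311  0.045 ]
speaker_a [279.7 238.4] 0.58 [ 0.5152 -0.0852  0.045 ]
speaker_a [179.5 190.3] 0.55 [0.6645 0.2312 0.045 ]
jig_lid [271.8 202.9] 0.81 [ 0.6243 -0.0602  0.064 ]
jig_lid [153.5 233.7] 0.72 [0.5268 0.306  0.064 ]
side [ 0.6689 -1.2788  0.8047]
button_top [241.2 219.8] 0.54 [ 0.5185 -0.1489  0.073 ]
nest [270.9 215.5] 0.89 [ 0.6001 -0.0613  0.036 ]
nest [298.1 280.1] 0.25 [ 0.6874 -0.3651  0.036 ]
knob_centre [218.3 285.1] 0.73 [ 0.4847 -0.3834  0.024 ]
knob_centre [224.6 316.4] 0.68 [ 0.5164 -0.4938  0.024 ]
bottle [255.7 156.6] 0.73 [0.5339 0.1685 0.128 ]
speaker_a [294.6 174.5] 0.71 [0.6695 0.2048 0.045 ]
speaker_a [296.3 282.6] 0.63 [ 0.6828 -0.3857  0.045 ]
jig_lid [280.1 212.6] 0.6 [ 0.6294 -0.0874  0.064 ]
```

View pics/a.png

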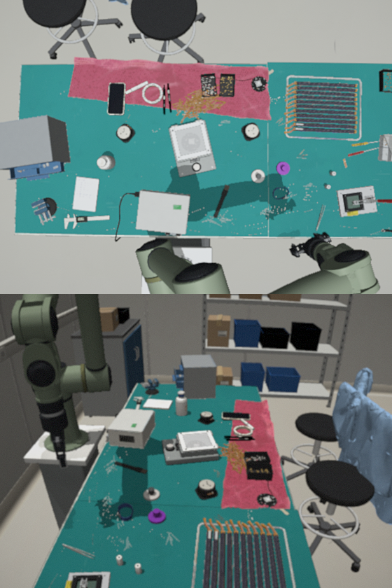

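The steel disc is at about (370,252) in the top view, with the purple look-alike at (402,241). The jig is at about (273,210) and its button at about (280,238). I'll zoom in for the button and the jig's yaw.

```bash
python3 - <<'E'
from h import *
a=cv2.imread("pics/top.png"); cv2.imwrite("pics/b.png",cv2.resize(a[160:340,180:420],(0,0),fx=3.3,fy=3.3,interpolation=cv2.INTER_CUBIC))
for p in [(280,238),(273.6,210)]: print(p,atz("top",p,.073),atz("top",p,.06))
E
```

```text
(280, 238) [ 0.51601563 -0.08606634  0.073     ] [ 0.51620289 -0.08611158  0.06      ]
(273.6, 210) [ 0.60169753 -0.06599206  0.073     ] [ 0.60265719 -0.06585634  0.06      ]
```

View pics/b.png

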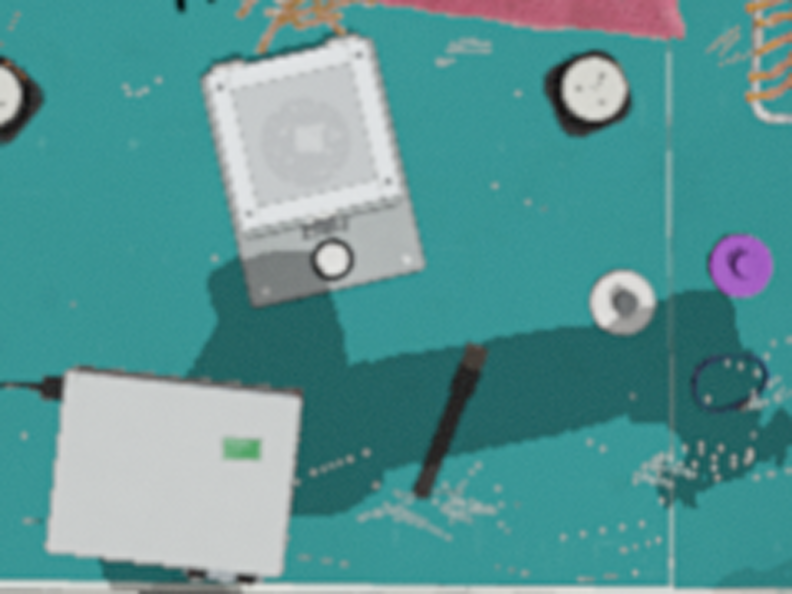

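```bash
cat >> h.py <<'E'
from scipy.spatial.transform import Rotation as R
np.set_printoptions(precision=4,suppress=True)
def tri(p,q):
    o1,d1=ray("top",p);o2,d2=ray("side",q)
    s=np.linalg.lstsq(np.c_[d1,-d2],o2-o1,rcond=None)[0]
    a,b=o1+s[0]*d1,o2+s[1]*d2; return (a+b)/2,np.linalg.norm(a-b)
def down(yaw): # tool y axis along world yaw(deg)+90 ; z down
    c,s=np.cos(np.radians(yaw)),np.sin(np.radians(yaw))
    return np.array([[c,s,0],[s,-c,0],[0,0,-1.]])
def delta(pos,yaw):
    S=arm.read_state();Rt=np.array(S["tcp_rot"]);p=np.array(S["eef_pos"])
    rv=R.from_matrix(Rt.T@down(yaw)).as_rotvec(degrees=True)
    print("tcp",p,"F",S["force"],"t",S["t"]); print("shift mm",Rt.T@(np.array(pos)-p)*1000,"turn",rv/6)
E
python3 - <<'E'
from h import *
b=atz("top",(280.6,238.5),.073); n=atz("top",(272.7,202.4),.042); print(b,n,np.linalg.norm((b-n)[:2]))
yaw=np.degrees(np.arctan2(*(n-b)[[1,0]]));print("yaw",yaw)
print("box corner",tri((271,279),(218.6,177)))
print("disc",tri((369.9,251.8),(218.3,285.1)),atz("top",(369.4,251.2),.034))
print("button tri",tri((280.6,238.5),(241.2,219.8)))
delta([b[0],b[1],.16],yaw)
E
```

```text
[ 0.5145 -0.0879  0.073 ] [ 0.6279 -0.0627  0.042 ] 0.1161383923470583
yaw 12.534434390126924
box corner (array([ 0.4199, -0.0574,  0.1631]), np.float64(0.04493070227417242))
disc (array([ 0.4784, -0.3712,  0.013 ]), np.float64(0.007417483451199181)) [ 0.4769 -0.3662  0.034 ]
button tri (array([ 0.5128, -0.0884,  0.0341]), np.float64(0.004526197876584213))
tcp [ 0.2352 -0.4972  0.2313] F [-0.2639  0.6327  0.114 ] t 0.8
shift mm [ 427.5028 -250.5996   71.3057] turn [ 0.0007 -0.0002  2.1297]
```

>>> {"fn": "arm_command", "kwargs": {
  "deltas": "36 -21 0 0 0 0.2 1;72 -42 0 0 0 0.4 1;107 -63 0 0 0 0.6 1;142 -84 0 0 0 0.8 1;178 -105 0 0 0 1 1;213 -126 0 0 0 1.2 1;249 -147 0 0 0 1.4 1;285 -168 5 0 0 1.6 1;320 -189 10 0 0 1.8 1;355 -209 15 0 0 2 1;390 -230 20 0 0 2.13 1;424 -250 30 0 0 2.13 1"
}}

```text
t: 1.8
eef_pos: [0.5131, -0.0881, 0.2021]
tcp_rot: [[0.976, 0.217, 0.002], [0.217, -0.976, -0.001], [0.002, 0.001, -1.0]]
force: [0.5, -1.1, 0.1]
finger_gap: 0.0001
grasp_force: 0.0
```

```bash
python3 - <<'E'
from h import *
a=snap("wrist","w1.png")
for n in("button_top","nest","board_centre"):
  for r in nets.recognise("wrist",n)[:3]: print(n,np.round(r["centre"],1),round(r["confidence"],2),atz("wrist",r["centre"],.065 if n[0:2]=="bu" else .04))
delta([.5145,-.0879,.1],12.5)
E
```

```text
button_top [276.5 190.4] 0.79 [ 0.5205 -0.0799  0.065 ]
nest [276.4  99.5] 0.65 [ 0.6022 -0.0632  0.04  ]
tcp [ 0.5116 -0.0888  0.2009] F [-0.9323 -0.2168 -0.3387] t 2.0
shift mm [  3.1304  -0.2388 100.8655] turn [-0.0009  0.0106  0.0323]
```

View pics/w1.png

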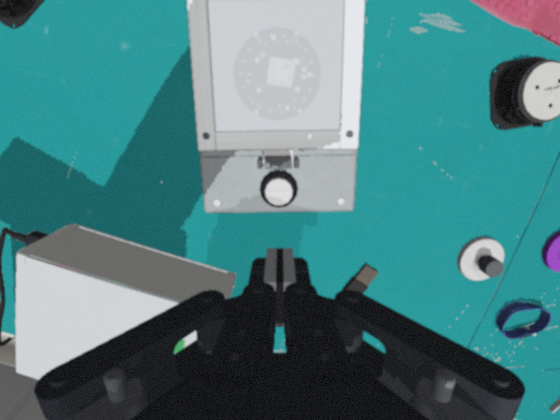

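The wrist view shows the button at (278,188) and the board at (277,73). The jig lines up with the tool's yaw.

```bash
python3 - <<'E'
from h import *
n=atz("wrist",(277.5,73),.042)
for z in(.055,.063,.073):
  b=atz("wrist",(278.5,188),z);print(b,n,np.linalg.norm((b-n)[:2]))
b=atz("wrist",(278.5,188),.063)
print("box/top ray",atz("wrist",(235,272),.1),"yaw edge",atz("wrist",(205,212),.045),atz("wrist",(354,211),.045))
delta([b[0],b[1],.1],12.5)
E
```

```text
[ 0.5191 -0.0858  0.055 ] [ 0.6254 -0.0608  0.042 ] 0.1092222098012623
[ 0.5208 -0.0854  0.063 ] [ 0.6254 -0.0608  0.042 ] 0.10740822822280871
[ 0.5231 -0.0849  0.073 ] [ 0.6254 -0.0608  0.042 ] 0.10514077216841626
box/top ray [ 0.4422 -0.0617  0.1   ] yaw edge [ 0.474  -0.0153  0.045 ] [ 0.5102 -0.1704  0.045 ]
tcp [ 0.5116 -0.0888  0.2009] F [-0.9323 -0.2168 -0.3387] t 2.0
shift mm [  9.866   -1.2937 100.8582] turn [-0.0009  0.0106  0.0323]
```

>>> {"fn": "arm_command", "kwargs": {
  "deltas": "4 -1 35 0 0 0 1;4 -1 70 0 0 0 1;4 -1 105 0 0 0 1;4 -1 120 0 0 0 1;4 -1 124 0 0 0 1;4 -1 128 0 0 0 1;4 -1 132 0 0 0 1;4 -1 134 0 0 0 1"
}}

```text
t: 2.67
eef_pos: [0.5162, -0.089, 0.0683]
tcp_rot: [[0.976, 0.216, 0.002], [0.216, -0.976, -0.001], [0.002, 0.001, -1.0]]
force: [-0.4, 0.2, -0.3]
finger_gap: 0.0003
grasp_force: 0.0
```

>>> {"fn": "arm_command", "kwargs": {
  "deltas": "0 0 2 0 0 0 1;0 0 4 0 0 0 1;0 0 6 0 0 0 1;0 0 6 0 0 0 1"
}}

```text
t: 3.0
eef_pos: [0.5153, -0.088, 0.0613]
tcp_rot: [[0.976, 0.217, 0.0], [0.217, -0.976, -0.0], [0.0, 0.0, -1.0]]
force: [-0.2, 0.7, 0.0]
finger_gap: 0.0003
grasp_force: 0.0
```

>>> {"fn": "arm_command", "kwargs": {
  "deltas": "0 0 2 0 0 0 1;0 0 4 0 0 0 1;0 0 4 0 0 0 1"
}}

```text
t: 3.25
eef_pos: [0.515, -0.088, 0.0569]
tcp_rot: [[0.976, 0.217, -0.0], [0.217, -0.976, 0.0], [-0.0, -0.0, -1.0]]
force: [0.5, -0.2, 0.2]
finger_gap: -0.0002
grasp_force: 0.0
```

>>> {"fn": "arm_command", "kwargs": {
  "deltas": "0 0 2 0 0 0 1;0 0 4 0 0 0 1;0 0 4 0 0 0 1"
}}

```text
t: 3.5
eef_pos: [0.515, -0.088, 0.0529]
tcp_rot: [[0.976, 0.217, -0.001], [0.217, -0.976, 0.0], [-0.001, -0.0, -1.0]]
force: [-1.3, 0.0, -0.4]
finger_gap: 0.0
grasp_force: 0.0
```

>>> {"fn": "arm_command", "kwargs": {
  "deltas": "0 0 2 0 0 0 1;0 0 4 0 0 0 1;0 0 4 0 0 0 1"
}}

```text
t: 3.75
eef_pos: [0.515, -0.088, 0.0489]
tcp_rot: [[0.976, 0.217, -0.001], [0.217, -0.976, 0.0], [-0.001, -0.0, -1.0]]
force: [0.3, 0.3, -0.1]
finger_gap: 0.0001
grasp_force: 0.0
```

```bash
python3 - <<'E'
from h import *
a=snap("wrist"); b=snap("side")
c=cv2.resize(b[160:300,150:350],(0,0),fx=2.8,fy=2.8)
cv2.imwrite("pics/c.png",np.hstack([cv2.resize(a[120:,:],(0,0),fx=.7,fy=.7)[:210],cv2.resize(c,(400,280))[:210]])[:,:,::-1])
for r in nets.recognise("wrist","button_top")[:2]: print(r)
E
```

```text
{'centre': [275.3, 242.0], 'confidence': 0.76}
```

View pics/c.png

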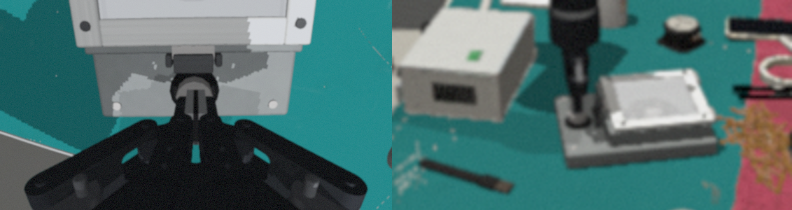

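The left picture shows the fingertips over the button at about (195,100). The right one shows the ledge is low, so I'll keep going down.

>>> {"fn": "arm_command", "kwargs": {
  "deltas": "0 0 2 0 0 0 1;0 0 4 0 0 0 1;0 0 5 0 0 0 1"
}}

```text
t: 4.15
eef_pos: [0.5156, -0.0882, 0.0443]
tcp_rot: [[0.976, 0.217, 0.001], [0.217, -0.976, -0.0], [0.001, 0.0, -1.0]]
force: [-0.1, 0.7, 2.4]
finger_gap: 0.0001
grasp_force: 1.6
```

>>> {"fn": "arm_command", "kwargs": {
  "deltas": "0 0 2 0 0 0 1;0 0 4 0 0 0 1;0 0 5.5 0 0 0 1;0 0 5.5 0 0 0 1;0 0 5.5 0 0 0 1;0 0 -8 0 0 0 1;0 0 -8 0 0 0 1"
}}

```text
t: 4.73
eef_pos: [0.5165, -0.0884, 0.0539]
tcp_rot: [[0.976, 0.217, 0.003], [0.217, -0.976, -0.001], [0.002, 0.001, -1.0]]
force: [0.7, -1.3, 0.2]
finger_gap: 0.0
grasp_force: 0.0
```

>>> {"fn": "arm_command", "kwargs": {
  "deltas": "0 0 0 0 0 0 1;0 0 0 0 0 0 1;0 0 0 0 0 0 1;0 0 0 0 0 0 1;0 0 0 0 0 0 1;0 0 0 0 0 0 1;0 0 0 0 0 0 1;0 0 0 0 0 0 1;0 0 0 0 0 0 1;0 0 0 0 0 0 1;0 0 0 0 0 0 1;0 0 0 0 0 0 1"
}}

```text
t: 5.73
eef_pos: [0.5153, -0.0881, 0.0523]
tcp_rot: [[0.976, 0.217, 0.0], [0.217, -0.976, -0.0], [-0.0, 0.0, -1.0]]
force: [-0.0, -0.6, -0.5]
finger_gap: 0.0005
grasp_force: 0.0
```

```bash
python3 - <<'E'
from h import *
a=snap("top"); b=snap("side")
cv2.imwrite("pics/d.png",np.hstack([cv2.resize(a[160:290,190:410],(396,234)),cv2.resize(b[100:300,180:400],(396,360))[:234]])[:,:,::-1])
delta([.4765,-.368,.12],13)
E
```

```text
tcp [ 0.5153 -0.0881  0.0523] F [ 0.1389 -0.0692  0.4878] t 5.8333
shift mm [-98.5788 264.8431 -67.6688] turn [ 0.0004 -0.0005 -0.0779]
```

View pics/d.png

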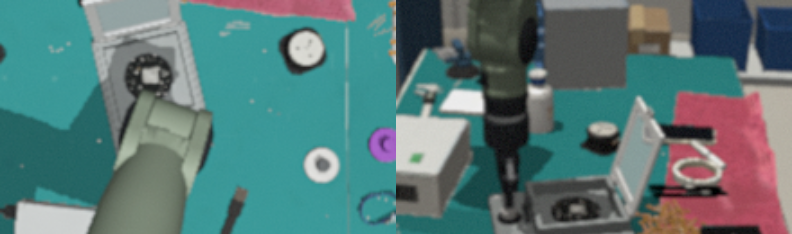

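The lid stands open against its stop, and the board shows at about (274,201) in the top view. Next I'll lift and move over the disc.

>>> {"fn": "arm_command", "kwargs": {
  "deltas": "0 0 -35 0 0 0 0.3;0 0 -75 0 0 0 0.3;-14 30 -105 0 0 0 0.3;-28 65 -125 0 0 0 0.3;-42 103 -138 0 0 0 0.3;-56 141 -148 0 0 0 0.3;-70 179 -148 0 0 0 0.3;-84 217 -148 0 0 0 0.3;-98 255 -148 0 0 0 0.3;-98 265 -148 0 0 0 0.3;-98 265 -148 0 0 0 0.3"
}}

```text
t: 6.75
eef_pos: [0.4766, -0.3716, 0.1999]
tcp_rot: [[0.977, 0.212, 0.0], [0.212, -0.977, -0.001], [0.0, 0.001, -1.0]]
force: [-0.1, 0.7, -0.2]
finger_gap: 0.0599
grasp_force: 0.0
```

```bash
python3 - <<'E'
from h import *
a=snap("wrist"); 
for r in nets.recognise("wrist","knob_centre")[:3]: print(r, atz("wrist",r["centre"],.03))
b=snap("top")
for n,z in(("board_centre",.042),("nest",.036)):
  for r in nets.recognise("top",n)[:2]: print(n,r, atz("top",r["centre"],z))
print(atz("top",(273.9,201.1),.041))
cv2.imwrite("pics/e.png",np.hstack([cv2.resize(a,(400,300)),cv2.resize(b[170:245,225:325],(400,300),interpolation=cv2.INTER_CUBIC)])[:,:,::-1])
delta([.4765,-.368,.1],13)
E
```

```text
{'centre': [275.7, 185.0], 'confidence': 0.96} [ 0.4816 -0.3618  0.03  ]
{'centre': [380.0, 173.8], 'confidence': 0.6} [ 0.5183 -0.469   0.03  ]
board_centre {'centre': [272.7, 203.5], 'confidence': 0.79} [ 0.6244 -0.0627  0.042 ]
nest {'centre': [267.4, 190.6], 'confidence': 0.69} [ 0.6657 -0.0457  0.036 ]
nest {'centre': [359.2, 190.5], 'confidence': 0.66} [ 0.6674 -0.3349  0.036 ]
[ 0.6321 -0.0664  0.041 ]
tcp [ 0.4773 -0.3663  0.2003] F [-0.5914 -0.0607 -0.2297] t 7.0
shift mm [ -1.136    1.5902 100.2569] turn [-0.0084  0.0019 -0.0597]
```

View pics/e.png

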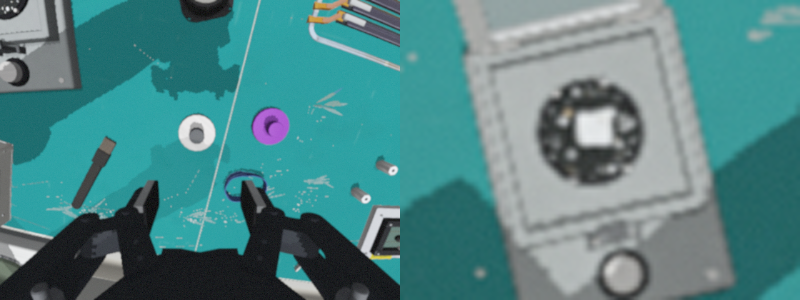

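The steel disc is at about (276,186) in the wrist view, with purple to its right, and the board at about (272.5,203) in the top view. I'll go lower and look once more.

>>> {"fn": "arm_command", "kwargs": {
  "deltas": "2 -1 40 0 0 0 0.3;2 -1 80 0 0 0 0.3;2 -1 110 0 0 0 0.3;2 -1 110 0 0 0 0.3"
}}

```text
t: 7.33
eef_pos: [0.4757, -0.3616, 0.0844]
tcp_rot: [[0.976, 0.219, -0.008], [0.219, -0.976, 0.008], [-0.006, -0.009, -1.0]]
force: [-0.5, 0.6, -0.2]
finger_gap: 0.0596
grasp_force: 0.0
```

```bash
python3 - <<'E'
from h import *
a=snap("wrist","f.png"); 
for r in nets.recognise("wrist","knob_centre")[:3]: print(r, atz("wrist",r["centre"],.024))
delta([.479,-.3645,.014],13)
E
```

```text
{'centre': [441.8, 205.0], 'confidence': 0.88} [ 0.5183 -0.4808  0.024 ]
{'centre': [287.7, 214.2], 'confidence': 0.66} [ 0.4857 -0.3691  0.024 ]
tcp [ 0.4787 -0.365   0.0902] F [ 0.5379 -0.569   0.5879] t 7.4333
shift mm [ 0.5357 -0.2057 76.1751] turn [-0.0201  0.0122 -0.0621]
```

View pics/f.png

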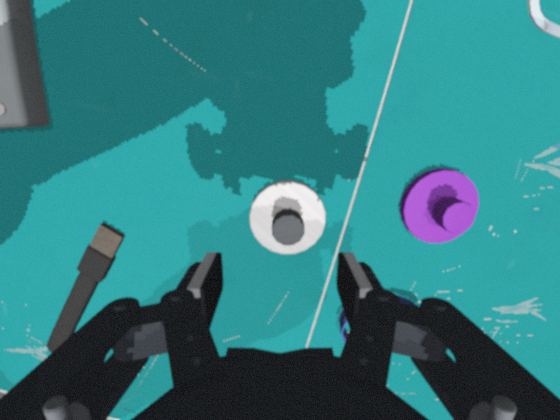

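The view shows the knob top at (288,229) and the disc at (288,217), between the fingers.

```bash
python3 - <<'E'
from h import *
print(atz("wrist",(288,229),.034),atz("wrist",(288,217.5),.008))
snap("wrist")
for r in nets.recognise("wrist","knob_centre")[:3]: print(r, atz("wrist",r["centre"],.024))
delta([.479,-.3645,.014],13)
E
```

```text
[ 0.478  -0.3709  0.034 ] [ 0.4781 -0.3716  0.008 ]
{'centre': [280.7, 214.0], 'confidence': 0.65} [ 0.4859 -0.3667  0.024 ]
tcp [ 0.4804 -0.3672  0.0927] F [ 0.1696 -0.2434  1.3712] t 7.5333
shift mm [-0.9139 -3.1856 78.7351] turn [ 0.0283 -0.0188 -0.0684]
```

>>> {"fn": "arm_command", "kwargs": {
  "deltas": "0 0 25 0 0 0 0.3;0 0 50 0 0 0 0.3;0 0 65 0 0 0 0.3;0 0 76 0 0 0 0.3;0 0 76 0 0 0 0.3;0 0 76 0 0 0 0.3",
  "grip_force": 40
}}

```text
t: 8.03
eef_pos: [0.4797, -0.3673, 0.0156]
tcp_rot: [[0.976, 0.217, 0.001], [0.217, -0.976, -0.001], [0.001, 0.001, -1.0]]
force: [-0.1, 0.8, 0.7]
finger_gap: 0.0603
grasp_force: 0.0
```

>>> {"fn": "arm_command", "kwargs": {
  "deltas": "0 0 0 0 0 0 0.6;0 0 0 0 0 0 0.8;0 0 0 0 0 0 1;0 0 0 0 0 0 1;0 0 0 0 0 0 1;0 0 0 0 0 0 1"
}}

```text
t: 8.53
eef_pos: [0.4796, -0.3674, 0.0158]
tcp_rot: [[0.976, 0.217, 0.002], [0.217, -0.976, -0.002], [0.001, 0.002, -1.0]]
force: [-0.2, 0.8, 5.8]
finger_gap: 0.0225
grasp_force: 39.0
```

>>> {"fn": "arm_command", "kwargs": {
  "deltas": "0 0 -10 0 0 0 1;0 0 -40 0 0 0 1;0 0 -80 0 0 0 1;0 0 -115 0 0 0 1;0 0 -115 0 0 0 1;0 0 -115 0 0 0 1"
}}

```text
t: 9.03
eef_pos: [0.4803, -0.3681, 0.1326]
tcp_rot: [[0.976, 0.217, 0.004], [0.217, -0.976, -0.004], [0.003, 0.005, -1.0]]
force: [-0.5, 1.0, -1.2]
finger_gap: 0.0225
grasp_force: 39.6
```

```bash
python3 - <<'E'
from h import *
s=arm.read_state();print(s["finger_gap"],s["grasp_force"])
a=snap("wrist","g.png")[200:]
b=snap("side")[180:300,170:290]
cv2.imwrite("pics/g.png",np.hstack([cv2.resize(a,(448,176)),cv2.resize(b,(300,300))[62:238]])[:,:,::-1])
delta([.627,-.062,.13],13)
E
```

```text
0.022488672442394716 39.56544189713895
tcp [ 0.4783 -0.3661  0.1289] F [ 0.049   0.3155 -1.8029] t 9.1333
shift mm [ 211.1633 -264.5418   -1.0053] turn [-0.0088  0.0056 -0.0776]
```

View pics/g.png

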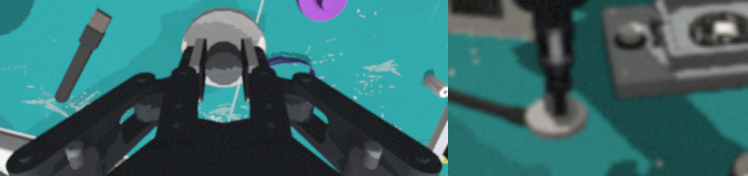

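The disc is held flat, with its centre at crop column 223. Next I'll stop 70 mm short of the board, measure the disc's offset in hand, and look at the board.

>>> {"fn": "arm_command", "kwargs": {
  "deltas": "15 -20 -8 0 0 0 1;32 -50 -14 0 0 0 1;48 -82 -16 0 0 0 1;64 -114 -16 0 0 0 1;80 -146 -16 0 0 0 1;96 -178 -16 0 0 0 1;112 -210 -16 0 0 0 1;128 -242 -16 0 0 0 1;141 -264 -16 0 0 0 1;141 -264 -16 0 0 0 1;141 -264 -16 0 0 0 1;141 -264 -16 0 0 0 1"
}}

```text
t: 10.13
eef_pos: [0.5581, -0.0783, 0.1438]
tcp_rot: [[0.976, 0.217, -0.003], [0.217, -0.976, 0.0], [-0.003, -0.001, -1.0]]
force: [-0.2, 0.5, -0.7]
finger_gap: 0.0223
grasp_force: 39.7
```

```bash
python3 - <<'E'
from h import *
a=snap("wrist","i.png"); s=arm.read_state(); T=np.array(s["eef_pos"]);Rt=np.array(s["tcp_rot"])
for r in nets.recognise("wrist","board_centre")[:2]: print(r["centre"],r["confidence"], atz("wrist",r["centre"],.042))
for r in nets.recognise("wrist","knob_centre")[:2]: print(r["centre"])
for px,zo in(((279,210),-.0158),((279,210),-.0058),((225,250),-.0058),((334,250),-.0058)): print(px,zo,Rt.T@(atz("wrist",px,T[2]+zo)-T)*1000)
print(s["finger_gap"]);delta([.627,-.062,.13],13)
E
```

```text
[273.9, 123.5] 0.73 [ 0.6266 -0.0591  0.042 ]
[279.3, 246.9]
[272.8, 122.6]
(279, 210) -0.0158 [24.8472 -0.0981 15.7451]
(279, 210) -0.0058 [27.8946 -0.0875  5.7383]
(225, 250) -0.0058 [  4.6778 -30.0737   5.8083]
(334, 250) -0.0058 [ 4.6662 30.4169  5.7708]
0.022414246384294022
tcp [ 0.5586 -0.0794  0.1447] F [ 0.4848 -0.821  -1.7659] t 10.2833
shift mm [70.5856 -2.2865 14.6064] turn [-0.0035  0.0109 -0.0961]
```

View pics/i.png

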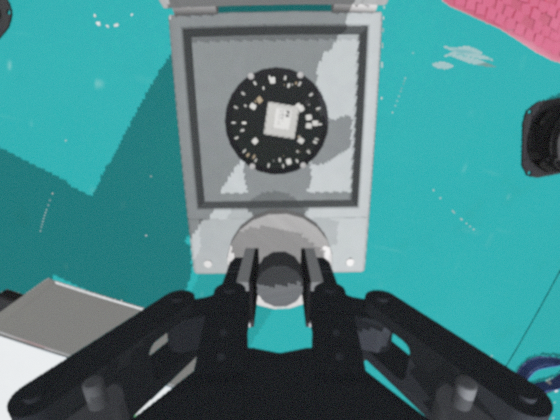

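The board is at (277,120), flat in its nest. The disc is at column 279, so sideways it lines up. I'll go over the board and down.

>>> {"fn": "arm_command", "kwargs": {
  "deltas": "35 -1 0 0 0 0 1;73 -2 0 0 0 -0.1 1;73 -2 15 0 0 -0.1 1;73 -2 40 0 0 -0.1 1;73 -2 60 0 0 -0.1 1;73 -2 75 0 0 -0.1 1;73 -2 82 0 0 -0.1 1;73 -2 82 0 0 -0.1 1;73 -2 82 0 0 -0.1 1;73 -2 82 0 0 -0.1 1"
}}

```text
t: 11.12
eef_pos: [0.6309, -0.0612, 0.0645]
tcp_rot: [[0.974, 0.227, 0.002], [0.227, -0.974, -0.0], [0.002, 0.001, -1.0]]
force: [0.1, -1.2, -1.3]
finger_gap: 0.0217
grasp_force: 39.7
```

>>> {"fn": "arm_command", "kwargs": {
  "deltas": "0 0 2 0 0 0 1;0 0 4 0 0 0 1;0 0 4 0 0 0 1;0 0 4 0 0 0 1"
}}

```text
t: 11.45
eef_pos: [0.6301, -0.0605, 0.0596]
tcp_rot: [[0.974, 0.227, 0.0], [0.227, -0.974, -0.0], [0.0, 0.0, -1.0]]
force: [-0.7, 0.6, -0.2]
finger_gap: 0.022
grasp_force: 39.7
```

>>> {"fn": "arm_command", "kwargs": {
  "deltas": "0 0 1.5 0 0 0 1;0 0 2.5 0 0 0 1;0 0 2.5 0 0 0 1"
}}

```text
t: 11.7
eef_pos: [0.6298, -0.0604, 0.0565]
tcp_rot: [[0.974, 0.227, -0.0], [0.227, -0.974, 0.0], [-0.0, -0.0, -1.0]]
force: [0.2, -0.2, -1.2]
finger_gap: 0.0223
grasp_force: 39.7
```

>>> {"fn": "arm_command", "kwargs": {
  "deltas": "0 0 1 0 0 0 1;0 0 2 0 0 0 1;0 0 2 0 0 0 1"
}}

```text
t: 11.95
eef_pos: [0.6298, -0.0605, 0.0545]
tcp_rot: [[0.974, 0.227, -0.0], [0.227, -0.974, 0.0], [-0.0, -0.0, -1.0]]
force: [-0.2, -0.1, -1.5]
finger_gap: 0.0226
grasp_force: 39.7
```

>>> {"fn": "arm_command", "kwargs": {
  "deltas": "0 0 1 0 0 0 1;0 0 2 0 0 0 1;0 0 2 0 0 0 1"
}}

```text
t: 12.2
eef_pos: [0.6301, -0.0605, 0.0538]
tcp_rot: [[0.974, 0.227, 0.0], [0.227, -0.974, -0.0], [0.0, 0.0, -1.0]]
force: [-2.8, 1.4, 5.3]
finger_gap: 0.0222
grasp_force: 40.3
```

Contact with the board. Now I'll release gently.

>>> {"fn": "arm_command", "kwargs": {
  "deltas": "0 0 -0.5 0 0 0 0.7;0 0 -0.5 0 0 0 0.6;0 0 -0.5 0 0 0 0.5;0 0 -0.5 0 0 0 0.5;0 0 -0.5 0 0 0 0.5"
}}

```text
t: 12.62
eef_pos: [0.63, -0.0605, 0.0532]
tcp_rot: [[0.974, 0.227, -0.0], [0.227, -0.974, -0.0], [-0.0, -0.0, -1.0]]
force: [-0.0, 0.1, 0.3]
finger_gap: 0.0424
grasp_force: 0.0
```

>>> {"fn": "arm_command", "kwargs": {
  "deltas": "0 0 -10 0 0 0 0.5;0 0 -30 0 0 0 0.5;0 0 -65 0 0 0 0.5;-20 0 -100 0 0 0 0.5;-50 0 -120 0 0 0 0.5;-70 0 -120 0 0 0 0.5;-70 0 -120 0 0 0 0.5;-70 0 -120 0 0 0 0.5"
}}

```text
t: 13.28
eef_pos: [0.5616, -0.0766, 0.1746]
tcp_rot: [[0.974, 0.226, 0.002], [0.226, -0.974, -0.0], [0.001, 0.001, -1.0]]
force: [1.0, -0.6, 0.2]
finger_gap: 0.0428
grasp_force: 0.0
```

```bash
python3 - <<'E'
from h import *
a=snap("wrist","j.png");s=arm.read_state();print(s["eef_pos"],s["force"],s["finger_gap"])
for r in nets.recognise("wrist","knob_centre")[:2]: print(r, atz("wrist",r["centre"],.063))
for r in nets.recognise("wrist","board_centre")[:2]: print(r, atz("wrist",r["centre"],.042))
cv2.imwrite("pics/k.png",cv2.resize(a[40:260,150:410],(0,0),fx=2.7,fy=2.7)[:,:,::-1])
E
```

```text
[ 0.5622 -0.0766  0.174 ] [0.4158 0.3829 0.7554] 0.04250994857280643
{'centre': [278.8, 124.8], 'confidence': 0.87} [ 0.6305 -0.0596  0.063 ]
{'centre': [558.5, 299.2], 'confidence': 0.61} [ 0.529  -0.3918  0.063 ]
{'centre': [256.8, 98.8], 'confidence': 0.62} [ 0.6475 -0.0355  0.042 ]
```

View pics/k.png

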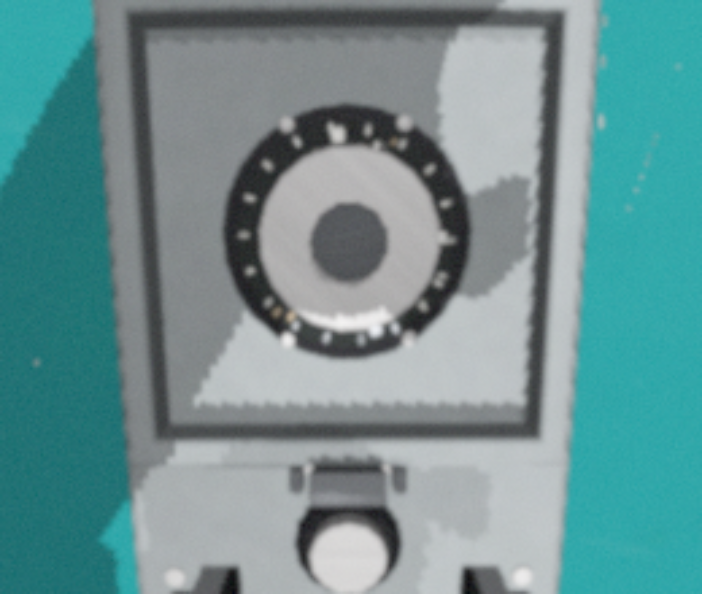

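The disc, at (349,237) in the crop, lies flat on the board, at (347,231). That puts them within about 3 mm. The gripper is clear, so I'll hand in.

```bash
python3 -c "
from cell import arm
print(arm.close_job())"
```

```text
the job is handed in; nothing more can be done
None
```

I pressed the button and the lid sprang open, then laid the pressure disc flat on the board, about 3 mm off centre by the last picture, and handed the job in at about 13 s; no verdict was returned.

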